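# Unclip the spent cartridge from the analyser and stand it in the drip tray

### The job

Take the spent filter cartridge out of the analyser: pinch its two sprung side tabs together while it is still seated, so that it unclips, and draw it out of its bay. Then stand it upright on the floor of the steel drip tray and let go, without knocking or shifting the other things on the bench.

Things in the scene. Friction and masses are not known exactly. Their poses are not given: they have to be found in the camera images.
- cartridge_center (a point): centre, half-way up, of the cartridge: a white block 120 mm long with two grey ribbed tabs, 0.2 to 0.31 kg. z runs along its length, from its flat foot (60 mm below this point) to its grey head (60 mm above). The foot is 40 (x) by 59 mm (y), 26 mm high; the core above it 36 by 36 mm. Seated in its bay it leans 35 degrees, head towards the module's front, and sticks out from 10 mm below this point upwards
- cartridge_pinch (a point): point on the cartridge's axis between the ribbed tabs, 27 mm above its centre; axes as the centre's. The tabs are plates on its +y and -y sides, 26 mm wide (x), reaching 23 mm above this point and 37 mm below it to the bay's face; outer faces 60 mm apart, 46 mm with both pinched home. Pinch along y, tool along the cartridge's -z. Squeezed with 20 N or more, it can be carried by the tabs
- tab_left (a joint): how far the tab on the cartridge's +y side is pressed in, m: 0 = sprung out (its barb locked under the bay's lip), 0.007 = fully in. The spring needs 3.6 N to start and 7.8 N at full travel; let go, it springs out again. The barb is surely free of the lip from 0.0055 on
- tab_right (a joint): the same for the tab on the cartridge's -y side
- module: ivory analyser module with a sloping top, fixed, 220 mm wide (y), from 90 mm in front of (-x) to 140 mm behind its origin, which lies on the bench straight below the centre of the bay's floor (95 mm up). The bay's axis leans 35 degrees from vertical towards the module's -x side, its front, roughly towards the robot; the cartridge is drawn out along it, clear after 50 mm
- tube_bar (a point): middle of the steel tube guide bar, 12 mm thick, 200 mm long along the module's y, 290 mm above the bench. It bars a tool held vertically over the cartridge. Its two legs run from its ends back to 120 mm behind it and there down to the module (250 mm tall)
- bay_mouth (a point): centre of the bay's mouth in the module's sloping top (50 mm from the bay floor along the leaning axis); axes as the module's, z up. The mouth is 44 by 63 mm
- tray: shallow steel drip tray, fixed, 170 mm (x) by 150 mm (y), walls 5 mm thick and 22 mm high; origin: centre of its underside, its floor lies 5 mm above that. The small jar stands in it at about x = 55, y = 48 mm; the rest is free
- vial_jar: small glass jar with black cap, 30 mm across, 45 mm tall, standing in the tray near the corner on the tray's +x, +y side; origin: centre of its underside; a bystander, leave it standing
- reagent_bottle: amber bottle, 58 mm across, 150 mm tall; bystander; origin: centre of its underside
- petri_dish: closed clear dish, 90 mm across, 16 mm high; bystander; origin: centre of its underside
- beaker: glass beaker, 76 mm across the rim, 95 mm tall; bystander; origin: centre of its underside
- vial_rack: grey block of vials, 100 x 70 mm, 85 mm tall; bystander; origin: centre of its underside
- tip_box: grey closed box, 120 x 80 x 55 mm; bystander; origin: centre of its underside
- wash_bottle: white plastic bottle, 66 mm across, 160 mm tall; bystander; origin: centre of its underside
- spatula: steel lab spatula lying flat near the robot, 180 mm long; bystander; origin: under its middle
- cartridge: the cartridge itself; origin: the centre of the underside of its foot, 60 mm below the centre point along its z axis
Mind the look-alikes: they are no part of the job. What is shaped like the cartridge but pink or yellow is not meant.

How it is judged (in metres and radians):
On the way, in this order (a step that is already met when the one before it is completed fails the run):
1. both tabs are pinched in while the cartridge is still seated (value of joint each of tab_left, tab_right above 0.0035 m and distance between cartridge_center and bay_mouth below 0.03 m), for 0.1 s.
2. the cartridge is drawn clear of the bay (distance between cartridge_center and bay_mouth above 0.12 m), for 0.1 s.
At the end, for the whole second after the job is handed in: The cartridge stands upright (within 0.12 rad, on its foot) on the tray's floor, its centre within 70 mm of the tray's centre along x and y and 58 to 72 mm above its underside, at rest and released (x of cartridge_center in the frame of tray between -0.07 and 0.07 m and y of cartridge_center in the frame of tray between -0.07 and 0.07 m and z of cartridge_center in the frame of tray between 0.058 and 0.072 m and angle between cartridge_center's own z axis and vertical below 0.12 rad and linear speed of cartridge below 0.02 m/s); the robot touches nothing.
It fails at once if a bystander is shifted more than 40 mm (distance of any of vial_jar, reagent_bottle, petri_dish, beaker, vial_rack, tip_box, wash_bottle, spatula from where it was at the start of the episode above 0.04 m).
It fails at once if a bottle, jar, beaker, rack or box is tipped more than 0.5 rad (angle between any of vial_jar, reagent_bottle, beaker, vial_rack, tip_box, wash_bottle's own z axis and vertical above 0.5 rad).
It also fails if it takes over 48 s, if anything falls off the work surface, if the arm or the gripper's body presses on something with over 40 N, if the wrist force passes 120 N, or if a joint passes its speed limit or range.

### The arm

A 6-joint arm with a two-finger parallel gripper is mounted at the origin on the work surface. World frame = base frame: x ahead of the robot, y to its left, z up, the work surface at z = 0. Lengths are in mm, angles in rad, forces in N, time in s.
With the tool pointing down it reaches from about 300 to 775 mm from the base axis. Payload 14.6 kg.
Tool frame: the origin (TCP) lies between the finger pads; the fingertips stand 8 mm ahead of it and the grasp point (between the pads) lies 11 mm behind it; x points along the fingers, y is the direction in which the jaws open and shut, and the axes are right-handed (so a half turn about x gives the same grasp; the last joint's range is limited). The gripper opens to 94 mm and grips with 3 to 60 N. Pads are 16 mm wide; open, the fingers measure 119 mm over their backs; the gripper's body (75 mm by 177 mm) begins 78 mm behind the grasp point.
Start: joints at [1.138, 0.3, 1.521, -0, 1.321, -0.067], TCP at [196.73, 513.602, 213.446] pointing down, gripper open.
Joint ranges: [-3.03, 3.03], [-0.79, 2.21], [0.23, 2.52], [-1.04, 4.18], [0, 3.07], [-2.55, 2.55]. Speed limits (rad/s): [2.22, 2.22, 2.57, 3.14, 3.14, 3.14].

### API

Orientations are given as [roll, pitch, yaw] about the fixed x, y, z axes, in that order (R = Rz(yaw) Ry(pitch) Rx(roll)).
In Python, from cell import telemetry, camera, calibration, order gives the robot as it stands.
- The arm moves only by the shell command python3 -m handwheel 'ROWS' [FORCE]. ROWS is JSON, a list of rows, each a list of 7 numbers: the turn, a rotation vector about the tool's x, y, z as a fraction of full scale, then the shift along the tool's x, y, z as a fraction of full scale, then the opening, from 0 (shut) to 1 (fully open). A call has 1 to 12 rows; each row is the pose to reach, as a shift and turn from the pose measured when the call began, along the tool's axes at that moment, turning the shorter way round; what a row does not reach only later rows make up. Full scale, the value 1, is 300 mm for a shift and pi rad for a turn. A row lasts 1/8 s, in which the tool goes at most 62.5 mm and 10.7 degrees, less where a joint would pass 70% of its speed; a pose out of reach is approached as far as the arm can. A call with a number of a shift or a turn outside -1 to 1 is refused whole. A call with a gripper value outside its range is refused whole. The fingers move at their own pace and stop on an object; FORCE is the grip in N (left out, the last holds). Time passes only in rows, so rows that repeat a pose let the fingers close. It gives the time, the measured TCP pose, the force and the opening at its end, in the units of the state.
- telemetry.read_state(): the state, without advancing time (a new reading comes with each control period).
- camera(name): name is "side" or "top"; returns the picture (384x512x3 uint8, red, green, blue); there is no depth.
- calibration(name): a dict with "fov_y" (degrees; the focal length in pixels is half the picture's height over the tangent of half this angle, whatever the lens; pixels are square), "cx", "cy" (the principal point, pixels), "position" and "attitude" of the camera in the world. Camera axes: x right, y down, z forward; pixel columns grow to the right and rows downward; lengths in mm; the calibration is good to about 2 mm. A picture is of the moment at which its call begins. calibration takes no time and is no camera call.
- order.sign_off(): hands the job in, once; it reports no verdict.
The state is a dict: "clock": time; "joints": joint angles; "qd": joint speeds; "effort": joint torques, N m; "eef_pos": TCP position; "eef_rot": TCP orientation; "wrist_force": force on the tool from outside, world axes, zero at the start; "moment": the same for the moment, N m; "finger_gap": finger opening in mm.
Only numpy, scipy, OpenCV 4.12 (cv2) and the standard library are available. Lean on these libraries where they do the work, as an engineer would, in place of code of your own. Each camera call takes 0.05 s, during which the arm holds its last target.

## Working session

There is one attempt and no reset: what is moved stays moved. The work goes in short steps, Python scripts to look and compute and a shell command to move; the robot and the scene stay as the last step left them, time stands still between calls to the robot, and variables do not carry over. Pictures are saved under pics/ and viewed, and the job is handed in when it is done.

```bash
ls -la; mkdir -p pics; python3 - <<'E'
from cell import telemetry, camera, calibration, order
import cv2
s=telemetry.read_state(); print(s)
for n in ("side","top"):
    c=calibration(n); print(n,c)
    im=camera(n); cv2.imwrite(f"pics/{n}0.png",cv2.cvtColor(im,cv2.COLOR_RGB2BGR))
E
```

```text
total 12
drwxr-xr-x  3 agent agent 4096 Dec  7 01:03 .
drwxr-xr-x 23 root  root  4096 Dec  7 01:03 ..
drwxr-xr-x  2 agent agent 4096 Dec  7 01:03 pics
{'clock': 0.0, 'joints': array([ 1.13839071e+00,  3.00471317e-01,  1.52159669e+00,  1.07070830e-05,
        1.32075252e+00, -6.66022541e-02]), 'qd': array([ 1.39407179e-03,  1.27347907e-04, -9.41504751e-04,  8.60614346e-05,
        4.98802978e-04, -3.67939309e-04]), 'effort': array([ 1.17999069e-03, -5.31815350e+01, -3.52740490e+01,  7.09154131e-02,
        2.45069020e-02, -8.27157896e-05]), 'eef_pos': array([196.62108355, 513.36038922, 212.8796207 ]), 'eef_rot': array([-1.64584455,  1.56956841, -2.01165056]), 'wrist_force': array([ 0.04494473,  1.25792574, -0.55533472]), 'moment': array([ 0.03492942, -0.03177717,  0.00131426]), 'finger_gap': 94.11494946846769}
side {'fov_y': 48.87446503488444, 'cx': 253.75690418317438, 'cy': 199.01456212104614, 'position': array([  493.10907369, -1216.08084996,  1051.84503327]), 'attitude': array([-2.18725022, -0.02070945, -0.06460034])}
top {'fov_y': 47.71637384836701, 'cx': 257.0603562346364, 'cy': 191.6400794868841, 'position': array([ 378.90843534,  -16.58966704, 1507.48039067]), 'attitude': array([-2.98831565,  0.00917498, -1.5784694 ])}
```

View pics/side0.png

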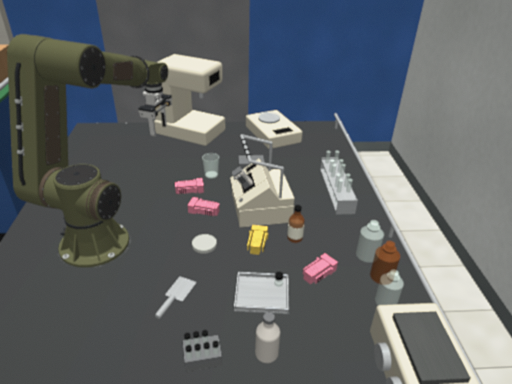

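View pics/top0.png

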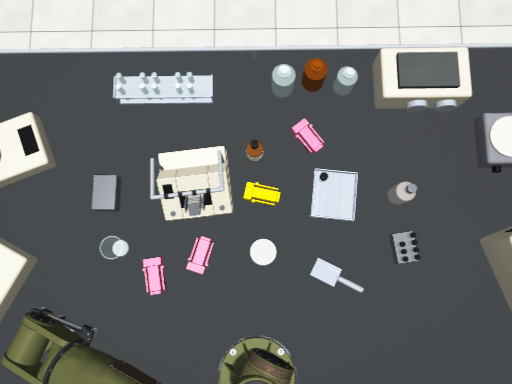

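The top view shows the ivory module at about (195,190) and the steel tray at (334,194). Pink look-alikes are at (153,276), (200,255) and (308,136), and a yellow one at (262,194). Next I'll crop in closer on the module and the tray.

```bash
python3 - <<'E'
import cv2
t=cv2.imread("pics/top0.png"); s=cv2.imread("pics/side0.png")
def crop(im,x0,y0,x1,y1,k,n): cv2.imwrite("pics/"+n,cv2.resize(im[y0:y1,x0:x1],None,fx=k,fy=k,interpolation=cv2.INTER_CUBIC))
crop(t,140,135,240,230,6,"t_mod.png"); crop(s,220,125,310,225,6,"s_mod.png")
crop(t,300,160,425,270,5,"t_tray.png")
E
```

```text
(no output)
```

View pics/t_mod.png

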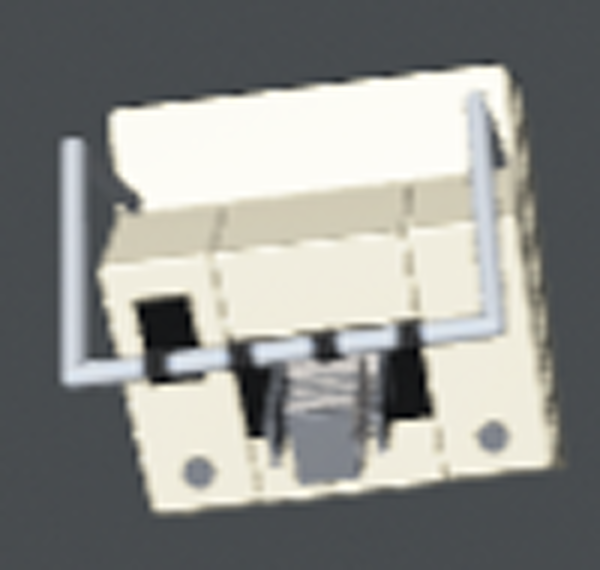

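View pics/s_mod.png

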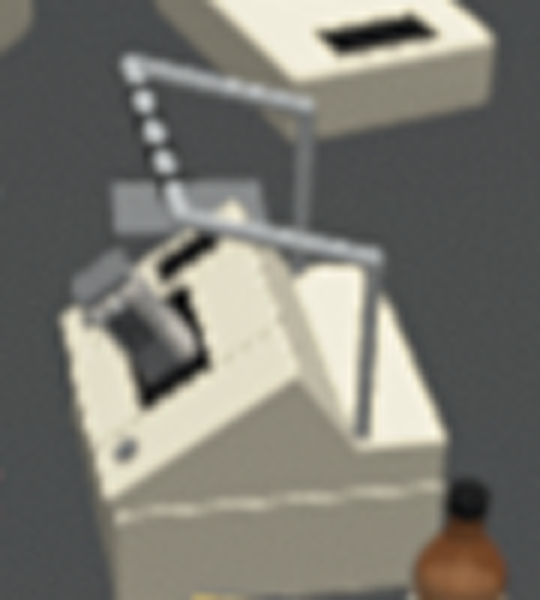

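View pics/t_tray.png

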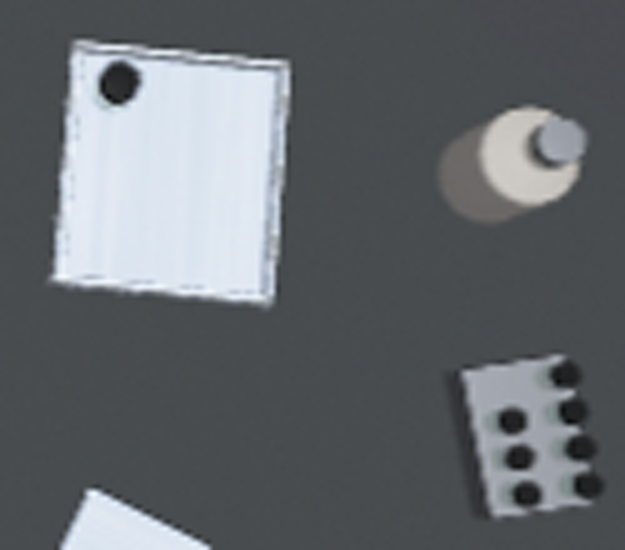

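```bash
cat > h.py <<'E'
import numpy as np, cv2
from scipy.spatial.transform import Rotation as R
from cell import telemetry, camera, calibration
def cam(n):
    c=calibration(n); f=192/np.tan(np.radians(c['fov_y']/2))
    return c,f,R.from_euler('xyz',c['attitude']).as_matrix()
def ray(n,u,v):
    c,f,M=cam(n); d=M@np.array([(u-c['cx'])/f,(v-c['cy'])/f,1]); return np.array(c['position']),d/np.linalg.norm(d)
def onz(n,u,v,z):
    p,d=ray(n,u,v); return p+d*(z-p[2])/d[2]
def tri(a,b):
    p,d=ray('top',*a); q,e=ray('side',*b)
    t=np.linalg.lstsq(np.c_[d,-e],q-p,rcond=None)[0]
    x,y=p+d*t[0],q+e*t[1]; return (x+y)/2,np.linalg.norm(x-y)
def proj(n,P):
    c,f,M=cam(n); q=M.T@(np.array(P)-c['position']); return q[:2]/q[2]*f+[c['cx'],c['cy']]
E
python3 - <<'E'
from h import *
np.set_printoptions(precision=1,suppress=True)
s=telemetry.read_state()
for n in('top','side'): print(n,'tcp',proj(n,s['eef_pos']))
# tray outer corners (top view px, rim z=22)
c=[(300+x/5,160+y/5) for x,y in [(74,41),(290,62),(271,303),(52,281)]]
P=np.array([onz('top',u,v,22) for u,v in c]); print(P); print('edges',[np.linalg.norm(P[i]-P[(i+1)%4]) for i in range(4)],P.mean(0))
ya=np.degrees(np.arctan2(*(P[0]-P[3])[:2][::-1])), np.degrees(np.arctan2(*(P[1]-P[2])[:2][::-1])); print('yaw x axis',ya)
m=lambda x,y:(140+x/6,135+y/6)
sd=lambda x,y:(220+x/6,125+y/6)
for nm,a,b in [('barL',(72,373),(128,65)),('barR',(495,327),(180,212)),('legL',(72,143),(308,105)),('legR',(475,97),(378,258)),('boltR',(493,436),(125,450)),('head?',(330,448),(103,280))]:
    print(nm,*tri(m(*a),sd(*b)))
for nm,a in [('barL',(72,373)),('barR',(495,327)),('legR',(475,97)),('legL',(72,143))]: print(nm,onz('top',*m(*a),290))
E
```

```text
top tcp [ 78.4 323.9]
side tcp [157.9 129.2]
[[ 689.4 -206.7   22. ]
 [ 673.  -356.4   22. ]
 [ 505.3 -336.2   22. ]
 [ 521.6 -186.9   22. ]]
edges [np.float64(150.57041921490335), np.float64(168.98420753429755), np.float64(150.13091993177105), np.float64(168.90454402689787)] [ 597.3 -271.6   22. ]
yaw x axis (np.float64(-6.718838213975564), np.float64(-6.867639170305385))
barL [555.8 292.1 287.9] 3.0161494845799206
barR [577.   91.3 292. ] 6.199509069393883
legL [677.3 305.3 249.5] 4.699304164775746
legR [699.8 105.5 249. ] 6.491992501289975
boltR [546.1 108.5 106.9] 4.7931266651315445
head? [532.9 184.6 187.9] 8.289705854664847
barL [553.9 291.5 290. ]
barR [574.1  91.3 290. ]
legR [686.1 101.4 290. ]
legL [665.4 294.8 290. ]
```

```bash
python3 - <<'E'
from h import *
np.set_printoptions(precision=1,suppress=True)
t=cv2.imread("pics/top0.png"); s=cv2.imread("pics/side0.png")
cv2.imwrite("pics/t_c.png",cv2.resize(t[180:222,170:222],None,fx=14,fy=14,interpolation=cv2.INTER_LANCZOS4))
cv2.imwrite("pics/s_c.png",cv2.resize(s[160:205,228:268],None,fx=13,fy=13,interpolation=cv2.INTER_LANCZOS4))
m=lambda x,y:(140+x/6,135+y/6)
yaw=np.radians(5.76); X=np.array([np.cos(yaw),np.sin(yaw)]);Y=np.array([-X[1],X[0]])
# front edge
a=onz('top',*m(153,513),93); b=onz('top',*m(560,466),93); print(a,b,np.linalg.norm(a-b),np.degrees(np.arctan2(-(a-b)[0],(a-b)[1])))
mid=(a+b)[:2]/2; print('origin from front edge',mid+90*X)
# back top edge z=? ; bolts
for z in (190,193.3): 
  h=onz('top',*m(329,447),z); print('head',z,h,'origin',h[:2]+68.8*X)
bar=(onz('top',*m(72,373),290)+onz('top',*m(495,327),290))[:2]/2
print('bar mid',bar)
E
```

```text
[504.8 294.8  93. ] [528.6  72.9  93. ] 223.17232950889652 6.124204019320639
origin from front edge [606.2 192.9]
head 190 [529.1 184.5 190. ] origin [597.5 191.4]
head 193.3 [528.7 184.  193.3] origin [597.1 190.9]
bar mid [564.  191.4]
```

View pics/t_c.png

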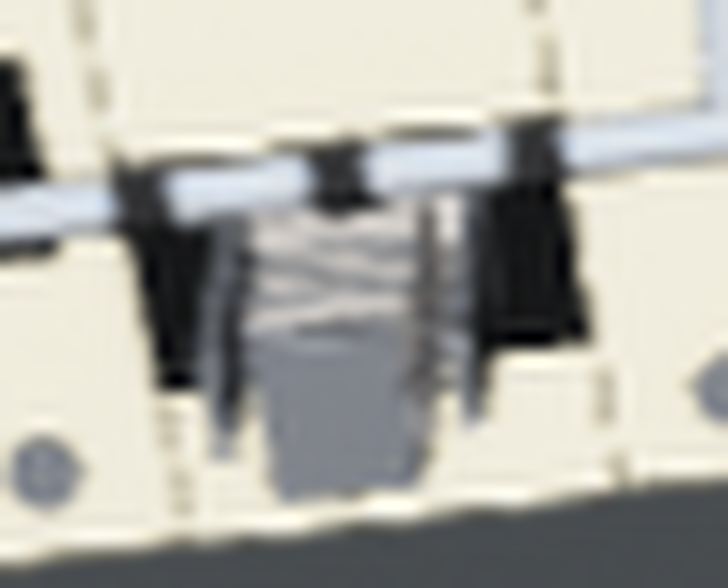

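View pics/s_c.png

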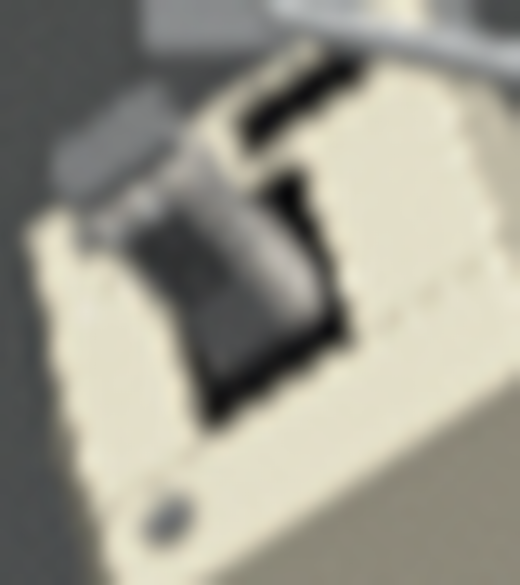

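```bash
python3 - <<'E'
from h import *
np.set_printoptions(precision=1,suppress=True)
m=lambda x,y:(170+x/14,180+y/14)
q=lambda x,y:(228+x/13,160+y/13)
yaw=np.radians(5.76); X=np.array([np.cos(yaw),np.sin(yaw)])
a=onz('top',*m(222,462),177.6);b=onz('top',*m(472,425),177.6)
print('tab tips',a,b,np.linalg.norm(a-b),'origin',(a+b)[:2]/2+73.7*X)
# slope plane
L=np.radians(35)
def slope(n,uv,O,off=0):
    ax=np.array([-np.sin(L)*X[0],-np.sin(L)*X[1],np.cos(L)]); c=np.array([*O,95])+ax*(50+off)
    p,d=ray(n,*uv); P=p+d*((c-p)@ax)/(d@ax)
    xa=np.array([np.cos(L)*X[0],np.cos(L)*X[1],np.sin(L)]); return (P-c)@xa,(P-c)@np.array([-X[1],X[0],0])
O=np.array([600,191.5])
for nm,uv in [('recTL',(115,165)),('recTR',(560,115)),('recBL',(160,388)),('recBR',(590,345)),('boltL',(45,470)),('boltR',(728,385)),('lineL',(180,515)),('lineR',(620,470))]:
    print(nm,np.array(slope('top',m(*uv),O)))
for nm,uv in [('recBR',(210,428)),('recTR',(352,340)),('recTL?',(300,165)),('bolt',(168,520))]: print('side',nm,np.array(slope('side',q(*uv),O)))
print('head top face')
for nm,uv in [('a',(265,335)),('b',(425,335)),('c',(410,490)),('d',(285,500))]: print(nm,np.array(slope('top',m(*uv),O,70)))
for nm,uv in [('a',(50,165)),('b',(160,85)),('c',(190,135)),('d',(80,215))]: print('side',nm,np.array(slope('side',q(*uv),O,70)))
E
```

```text
tab tips [519.9 213.9 177.6] [527.6 158.9 177.6] 55.52859031880769 origin [597.  193.8]
recTL [29.4 52.8]
recTR [ 29.8 -48.3]
recBL [-28.2  52.5]
recBR [-29.2 -46.8]
boltL [-46.2  82.3]
boltR [-43.4 -76.9]
lineL [-61.8  53.6]
lineR [-62.6 -49.2]
side recBR [-18.5 -57.6]
side recTR [ 32.5 -60. ]
side recTL? [32.9 38.4]
side bolt [-38.8 -86.4]
head top face
a [17.9 14.6]
b [ 13.7 -19.6]
c [-23.9 -10.5]
d [-23.   16.9]
side a [-18.1   3.6]
side b [22.9  6.5]
side c [ 27.9 -27.6]
side d [-12.4 -30.5]
```

```bash
python3 - <<'E'
from h import *
t=cv2.imread("pics/top0.png"); s=cv2.imread("pics/side0.png")
def dot(im,p,x0,y0,x1,y1,k):
    o=cv2.resize(im[y0:y1,x0:x1],None,fx=k,fy=k,interpolation=cv2.INTER_CUBIC)
    for q in p: cv2.drawMarker(o,tuple(int(round((a-b+.5)*k-.5)) for a,b in zip(q,(x0,y0))),(0,0,255),cv2.MARKER_CROSS,12,1)
    return o
st=telemetry.read_state(); M=R.from_euler('xyz',st['eef_rot']).as_matrix(); p=st['eef_pos']
pts=[p+M@np.array(v) for v in [(8,0,0),(8,47,0),(8,-47,0)]]; print(M.round(2))
a=dot(t,[proj('top',x) for x in pts],20,290,120,350,5); b=dot(s,[proj('side',x) for x in pts],120,90,190,150,5)
cv2.imwrite('pics/g_t.png',a); cv2.imwrite('pics/g_s.png',b)
# straightness of long lines: bench/tile edge in top
g=cv2.cvtColor(t,cv2.COLOR_BGR2GRAY).astype(float)
for u in range(5,512,25):
    col=g[35:62,u]; d=np.diff(col); k=np.argmin(d[3:])+3; print(u,35+k,end=' | ')
E
```

```text
[[-0.    0.36  0.93]
 [-0.    0.93 -0.36]
 [-1.   -0.   -0.  ]]
5 52 | 30 52 | 55 52 | 80 51 | 105 51 | 130 51 | 155 50 | 180 50 | 205 50 | 230 50 | 255 49 | 280 49 | 305 49 | 330 48 | 355 48 | 380 47 | 405 51 | 430 51 | 455 51 | 480 47 | 505 46 |
```

View pics/g_t.png

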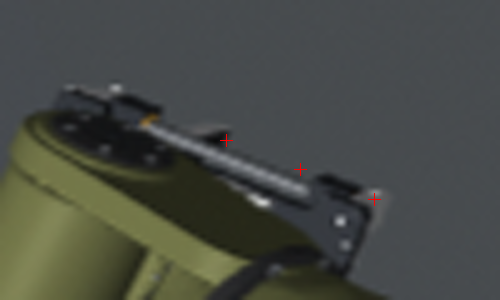

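View pics/g_s.png

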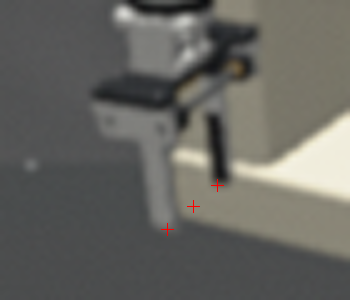

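```bash
cat > ov.py <<'E'
from h import *
import sys
L=np.radians(35)
def frame(O,yawdeg):
    y=np.radians(yawdeg); Z=R.from_euler('z',y).as_matrix()@R.from_euler('y',-L).as_matrix()
    return np.array([*O,95.]),Z   # cartridge frame at foot
def ov(n,src,pts,x0,y0,x1,y1,k,out):
    im=cv2.imread(src); o=cv2.resize(im[y0:y1,x0:x1],None,fx=k,fy=k,interpolation=cv2.INTER_CUBIC)
    for c,p in pts:
        q=proj(n,p); cv2.drawMarker(o,tuple(int(round((a-b+.5)*k-.5)) for a,b in zip(q,(x0,y0))),c,cv2.MARKER_CROSS,14,1)
    cv2.imwrite(out,o)
E
python3 - <<'E'
from ov import *
B,Z=frame((600,194),5.76)
P=[]
for x in(-29,29):
    for y in(-50,50): P.append(((0,0,255),B+Z@np.array([x,y,50])))
for x in(-18,18):
    for y in(-18,18): P.append(((0,200,0),B+Z@np.array([x,y,120])))
for y in(-30,30): 
    for x in(-13,13): P.append(((255,0,0),B+Z@np.array([x,y,110])))
yw=np.radians(5.76);X=np.array([np.cos(yw),np.sin(yw),0]);Y=np.array([-X[1],X[0],0]);O=np.array([600,194,0])
for x,z in((-90,93),):
    for y in(-110,110): P.append(((255,0,255),O+x*X+y*Y+[0,0,z]))
for y in(-100,100): P.append(((255,255,0),np.array([564,191.4,290])+y*Y))
ov('top','pics/top0.png',P,145,160,240,225,8,'pics/o_t.png'); ov('side','pics/side0.png',P,225,130,300,205,8,'pics/o_s.png')
E
```

```text
(no output)
```

View pics/o_t.png

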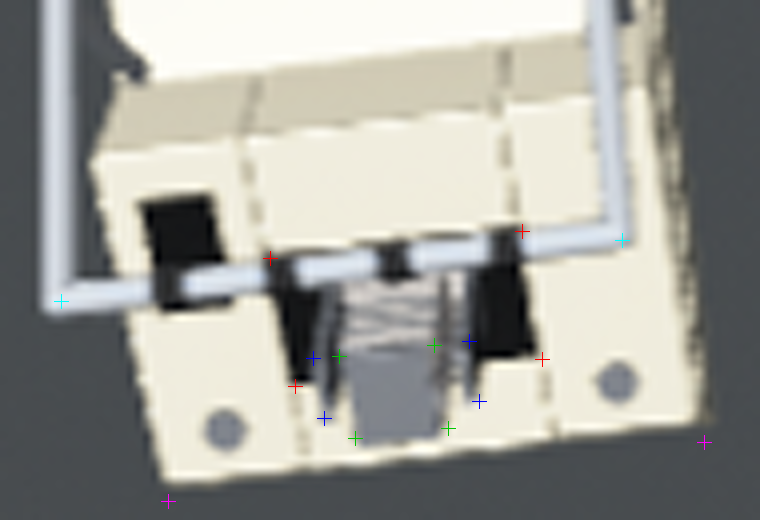

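View pics/o_s.png

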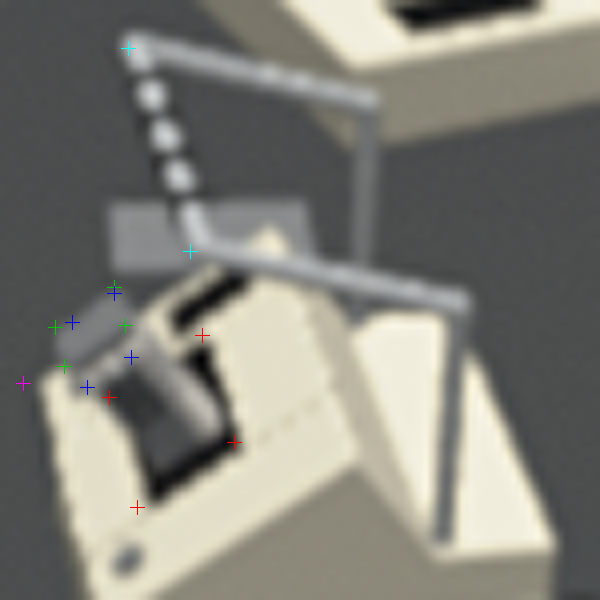

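```bash
cat > mv.py <<'E'
from ov import *
from cell import telemetry
def tool(B,Z):  # tool rot for grasp: x=-Zz, y=Zy
    return np.c_[-Z[:,2],Z[:,1],np.cross(-Z[:,2],Z[:,1])]
def rel(Pt,Mt):
    s=telemetry.read_state(); M=R.from_euler('xyz',s['eef_rot']).as_matrix()
    rv=R.from_matrix(M.T@Mt).as_rotvec()/np.pi; sh=M.T@(np.array(Pt)-s['eef_pos'])/300
    return rv.round(4),sh.round(4),s
E
python3 - <<'E'
from mv import *
B,Z=frame((599,194.5),5.9)
G=B+Z@np.array([0,0,87-11]); print('grasp TCP',G)
for b in (190,130):
    print(b,G+Z[:,2]*b,rel(G+Z[:,2]*b,tool(B,Z))[:2])
E
```

```text
grasp TCP [555.63910462 190.01908735 157.25555537]
190 [447.23686618 178.81680574 312.89444378] (array([-0.1444, -0.1909,  0.0459]), array([-0.3324, -0.7431,  1.179 ]))
130 [481.469152   182.35436835 263.74532112] (array([-0.1444, -0.1909,  0.0459]), array([-0.1686, -0.6911,  1.2813]))
```

```bash
python3 -m handwheel '[[-0.02,-0.03,0.006,-0.05,-0.06,0.09,1],[-0.04,-0.055,0.013,-0.1,-0.13,0.2,1],[-0.065,-0.085,0.02,-0.15,-0.2,0.31,1],[-0.085,-0.11,0.027,-0.2,-0.27,0.42,1],[-0.11,-0.145,0.035,-0.25,-0.34,0.53,1],[-0.13,-0.17,0.041,-0.3,-0.41,0.64,1],[-0.144,-0.191,0.046,-0.33,-0.45,0.7,1],[-0.144,-0.191,0.046,-0.33,-0.45,0.7,1],[-0.144,-0.191,0.046,-0.33,-0.45,0.7,1]]' 30; python3 - <<'E'
from mv import *
B,Z=frame((599,194.5),5.9)
G=B+Z@np.array([0,0,87-11])
print(telemetry.read_state()['joints'].round(3))
for b in (130,90): print(b,rel(G+Z[:,2]*b,tool(B,Z))[:2])
E
```

```text
clock: 1.23
eef_pos: [344.3, 312.7, 311.8]
eef_rot: [0.002, 0.961, 0.102]
wrist_force: [-0.3, 0.3, -0.6]
finger_gap: 94.2
[ 0.888 -0.195  1.922 -0.497  1.015 -0.603]
130 (array([-0.0007, -0.0004,  0.0001]), array([ 0.3664, -0.4786,  0.2457]))
90 (array([-0.0007, -0.0004,  0.0001]), array([ 0.4997, -0.4786,  0.2459]))
```

```bash
python3 -m handwheel '[[0,0,0,0.1,-0.13,0.07,1],[0,0,0,0.2,-0.26,0.14,1],[0,0,0,0.3,-0.38,0.2,1],[0,0,0,0.42,-0.45,0.24,1],[0,0,0,0.5,-0.479,0.246,1],[0,0,0,0.5,-0.479,0.246,1],[0,0,0,0.5,-0.479,0.246,1]]'; python3 - <<'E'
from mv import *
for n in('top','side'): cv2.imwrite(f'pics/{n}1.png',cv2.cvtColor(camera(n),cv2.COLOR_RGB2BGR))
s=telemetry.read_state(); M=R.from_euler('xyz',s['eef_rot']).as_matrix(); p=s['eef_pos']
P=[((0,0,255),p+M@np.array(v)) for v in [(8,47,8),(8,47,-8),(8,-47,8),(8,-47,-8)]]
B,Z=frame((599,194.5),5.9)
P+=[((0,255,0),B+Z@np.array([x,y,110])) for x in (-13,13) for y in (-30,30)]
ov('top','pics/top1.png',P,145,160,240,230,8,'pics/o_t1.png'); ov('side','pics/side1.png',P,205,110,300,205,6,'pics/o_s1.png')
E
```

```text
clock: 2.1
eef_pos: [504.1, 185.5, 231.3]
eef_rot: [0.003, 0.961, 0.104]
wrist_force: [-0.6, 0.2, 0.9]
finger_gap: 93.9
```

View pics/o_t1.png

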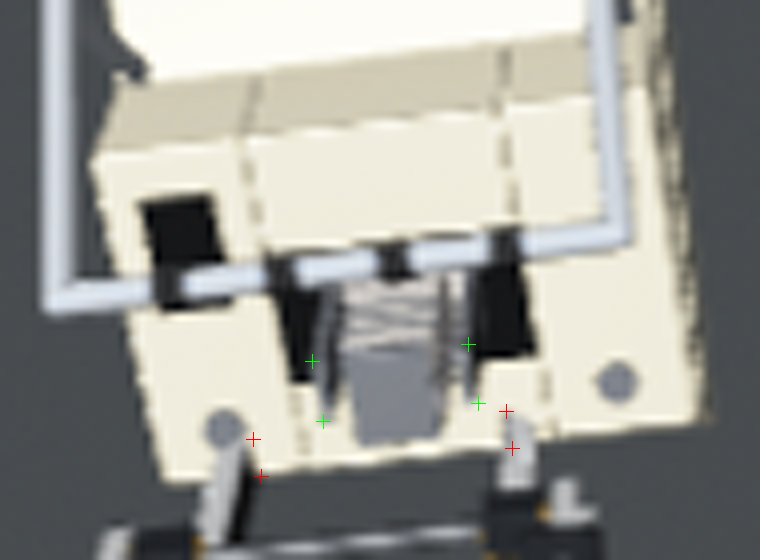

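View pics/o_s1.png

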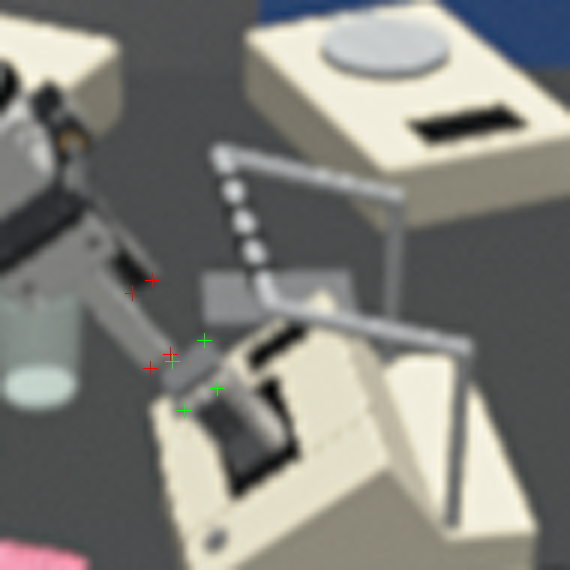

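```bash
python3 - <<'E'
from mv import *
s=telemetry.read_state(); M=R.from_euler('xyz',s['eef_rot']).as_matrix(); p=s['eef_pos']
P=[((0,0,255),p+M@np.array(v)) for v in [(8,47,8),(8,47,-8),(8,-47,8),(8,-47,-8),(8,-59,8),(8,-59,-8)]]
B,Z=frame((599,194.5),5.9)
P+=[((0,255,0),B+Z@np.array([x,-30,z])) for x in (-13,13) for z in (50,110)]
ov('side','pics/side1.png',P,215,145,260,195,12,'pics/o_s2.png')
ov('side','pics/side1.png',[],215,145,260,195,12,'pics/o_s3.png')
E
```

```text
(no output)
```

View pics/o_s2.png

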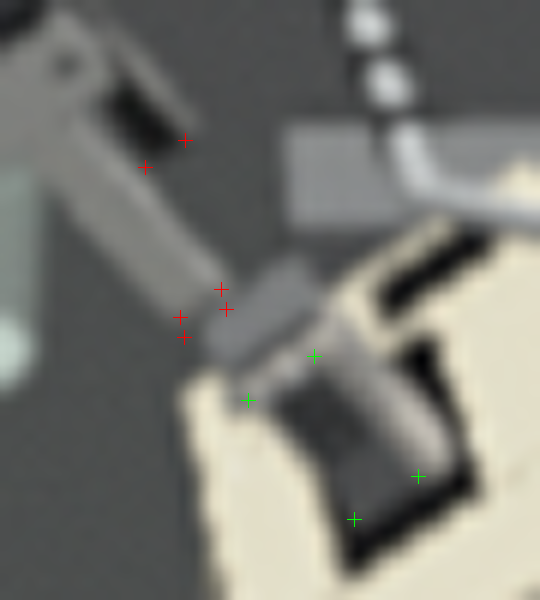

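View pics/o_s3.png

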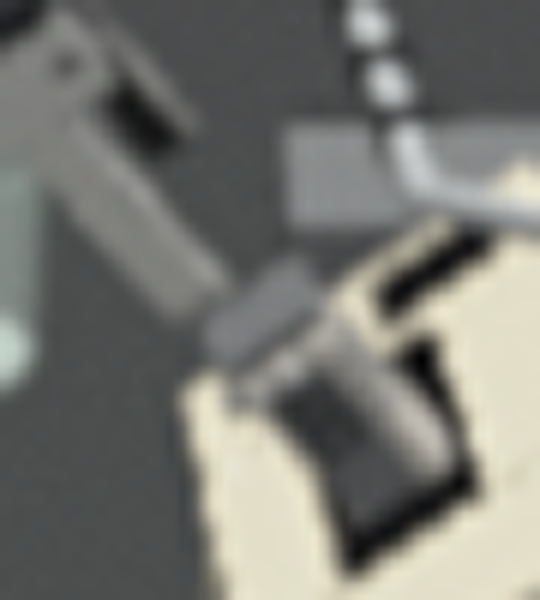

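```bash
python3 - <<'E'
from mv import *
B,Z=frame((600,194.5),5.9)
G=B+Z@np.array([0,0,87-11])
for b in (30,0): print(b,rel(G+Z[:,2]*b,tool(B,Z))[:2])
E
```

```text
30 (array([-0.0005, -0.0001, -0.0003]), array([ 0.2045, -0.0032,  0.0015]))
0 (array([-0.0005, -0.0001, -0.0003]), array([ 0.3045, -0.0033,  0.0016]))
```

```bash
python3 -m handwheel '[[0,0,0,0.05,-0.003,0.002,1],[0,0,0,0.1,-0.003,0.002,1],[0,0,0,0.15,-0.003,0.002,1],[0,0,0,0.2,-0.003,0.002,1],[0,0,0,0.23,-0.003,0.002,1],[0,0,0,0.26,-0.003,0.002,1],[0,0,0,0.29,-0.003,0.002,1],[0,0,0,0.305,-0.003,0.002,1],[0,0,0,0.305,-0.003,0.002,1]]'; python3 - <<'E'
from mv import *
for n in('top','side'): cv2.imwrite(f'pics/{n}2.png',cv2.cvtColor(camera(n),cv2.COLOR_RGB2BGR))
ov('top','pics/top2.png',[],150,165,235,230,9,'pics/o_t4.png'); ov('side','pics/side2.png',[],215,125,275,195,8,'pics/o_s4.png')
E
```

```text
clock: 3.32
eef_pos: [556.9, 190.1, 157.0]
eef_rot: [0.003, 0.96, 0.104]
wrist_force: [0.5, -0.3, 0.7]
finger_gap: 94.0
```

View pics/o_t4.png

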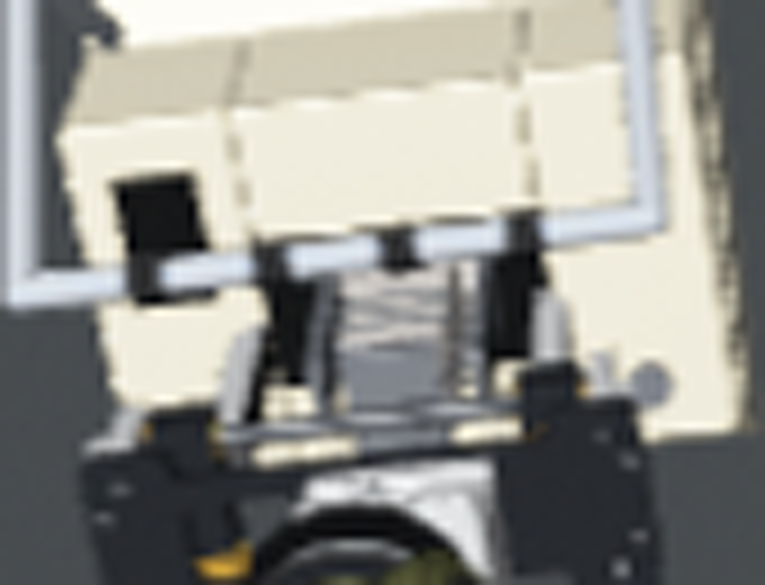

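View pics/o_s4.png

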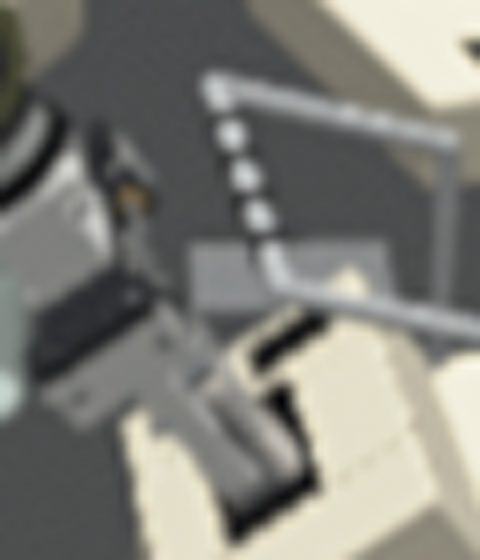

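```bash
python3 -m handwheel '[[0,0,0,0,0,0,0.68],[0,0,0,0,0,0,0.68],[0,0,0,0,0,0,0.6],[0,0,0,0,0,0,0.55],[0,0,0,0,0,0,0.5],[0,0,0,0,0,0,0.4],[0,0,0,0,0,0,0.4],[0,0,0,0,0,0,0.4]]' 35; python3 - <<'E'
from mv import *
s=telemetry.read_state(); print(s['finger_gap'],s['wrist_force'],s['moment'])
M=R.from_euler('xyz',s['eef_rot']).as_matrix(); print('tool-frame F',M.T@s['wrist_force'])
E
```

```text
clock: 4.42
eef_pos: [556.9, 190.1, 157.9]
eef_rot: [0.003, 0.959, 0.104]
wrist_force: [-4.0, -1.2, 5.4]
finger_gap: 43.4
43.438600813538116 [-4.0107035  -1.23664991  5.38684536] [-0.2285173   0.3712598  -0.07268301]
tool-frame F [-6.77468628 -0.81265334 -0.27634915]
```

```bash
python3 - <<'E'
from mv import *
for n in('top','side'): cv2.imwrite(f'pics/{n}3.png',cv2.cvtColor(camera(n),cv2.COLOR_RGB2BGR))
ov('top','pics/top3.png',[],165,180,225,225,13,'pics/o_t5.png'); ov('side','pics/side3.png',[],220,140,270,195,11,'pics/o_s5.png')
E
```

```text
(no output)
```

View pics/o_t5.png

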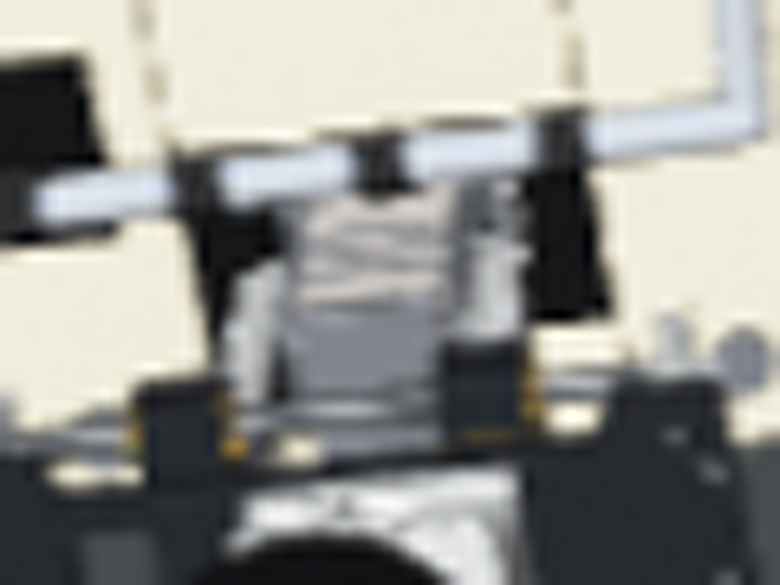

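View pics/o_s5.png

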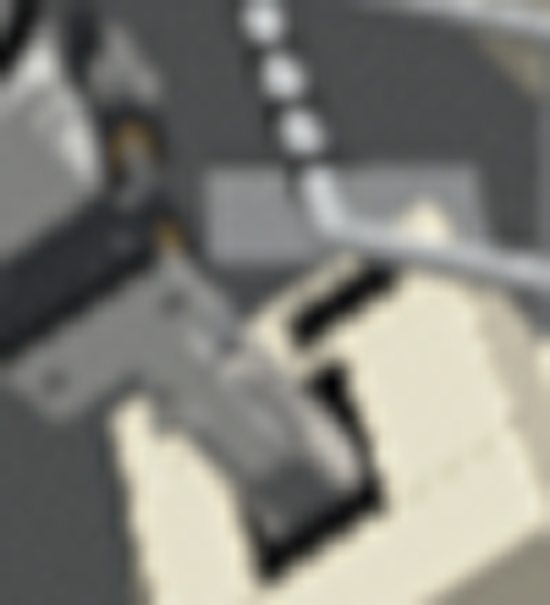

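Both fingers hold the tabs symmetrically and the gap reads 43 mm, so the tabs are pinched home. Now I'll draw the cartridge out along the tool axis.

```bash
python3 -m handwheel '[[0,0,0,-0.02,0,0,0.4],[0,0,0,-0.05,0,0,0.4],[0,0,0,-0.08,0,0,0.4],[0,0,0,-0.12,0,0,0.4],[0,0,0,-0.16,0,0,0.4],[0,0,0,-0.2,0,0,0.4],[0,0,0,-0.25,0,0,0.4],[0,0,0,-0.25,0,0,0.4]]'; python3 - <<'E'
from mv import *
for n in('top','side'): cv2.imwrite(f'pics/{n}4.png',cv2.cvtColor(camera(n),cv2.COLOR_RGB2BGR))
ov('side','pics/side4.png',[],210,120,270,195,8,'pics/o_s6.png')
E
```

```text
clock: 5.52
eef_pos: [514.0, 185.8, 220.7]
eef_rot: [0.004, 0.957, 0.105]
wrist_force: [0.5, 0.4, -2.5]
finger_gap: 43.1
```

View pics/o_s6.png

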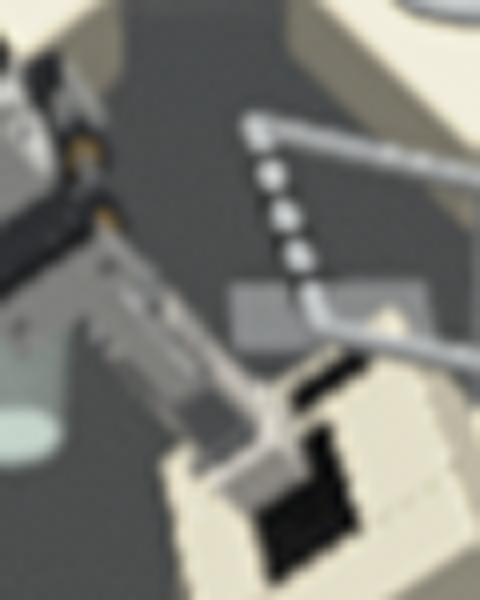

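```bash
python3 -m handwheel '[[0,0,0,-0.05,0,0,0.4],[0,0,0,-0.1,0,0,0.4],[0,0,0,-0.16,0,0,0.4],[0,0,0,-0.22,0,0,0.4],[0,0,0,-0.28,0,0,0.4],[0,0,0,-0.33,0,0,0.4],[0,0,0,-0.35,0,0,0.4],[0,0,0,-0.35,0,0,0.4]]'; python3 - <<'E'
from mv import *
def down(y): 
    y=np.radians(y); Y=np.array([-np.sin(y),np.cos(y),0]); x=np.array([0,0,-1.]); return np.c_[x,Y,np.cross(x,Y)]
print(telemetry.read_state()['joints'].round(2))
for P,y in [((470,60,310),0),((500,-60,300),0),((560,-180,290),-6.8)]: print(P,rel(P,down(y))[:2])
E
```

```text
clock: 6.62
eef_pos: [454.0, 179.4, 305.5]
eef_rot: [0.003, 0.959, 0.105]
wrist_force: [-0.7, 0.4, -2.5]
finger_gap: 43.5
[ 0.39 -0.22  1.96 -0.22  0.82 -1.18]
(470, 60, 310) (array([ 0.0313,  0.1947, -0.0105]), array([-0.0057, -0.4013,  0.0191]))
(500, -60, 300) (array([ 0.0313,  0.1947, -0.0105]), array([ 0.0547, -0.8095,  0.0484]))
(560, -180, 290) (array([ 0.0679,  0.194 , -0.0221]), array([ 0.1722, -1.2279,  0.1591]))
```

```bash
python3 -m handwheel '[[0.002,0.015,-0.001,0,-0.04,0.0,0.4],[0.006,0.04,-0.002,0,-0.1,0.0,0.4],[0.01,0.065,-0.003,0,-0.19,0.01,0.4],[0.015,0.09,-0.005,0.01,-0.28,0.01,0.4],[0.018,0.115,-0.006,0.01,-0.37,0.02,0.4],[0.022,0.14,-0.008,0.02,-0.46,0.03,0.4],[0.026,0.165,-0.009,0.03,-0.56,0.03,0.4],[0.03,0.185,-0.01,0.04,-0.66,0.04,0.4],[0.031,0.195,-0.01,0.05,-0.74,0.045,0.4],[0.031,0.195,-0.01,0.055,-0.79,0.048,0.4],[0.031,0.195,-0.01,0.055,-0.81,0.048,0.4],[0.031,0.195,-0.01,0.055,-0.81,0.048,0.4]]'; cat >> mv.py <<'E'
def down(y): 
    y=np.radians(y); Y=np.array([-np.sin(y),np.cos(y),0]); x=np.array([0,0,-1.]); return np.c_[x,Y,np.cross(x,Y)]
ty=np.radians(-6.8); TX=np.array([np.cos(ty),np.sin(ty)]); TY=np.array([-TX[1],TX[0]])
T=np.array([598,-271.])+(-20)*TX+(-12)*TY
E
python3 - <<'E'
from mv import *
print(T,rel((*T,240),down(-6.8))[:2],telemetry.read_state()['joints'].round(2))
E
```

```text
clock: 8.12
eef_pos: [499.9, -60.0, 299.9]
eef_rot: [1.929, 1.57, 1.931]
wrist_force: [0.6, 0.2, -2.2]
finger_gap: 42.8
[ 576.71984222 -280.54750673] (array([ 0.0382, -0.0002, -0.0004]), array([ 0.1988, -0.7358,  0.2551])) [-0.19  0.14  1.51  0.    1.49 -1.77]
```

```bash
python3 -m handwheel '[[0.002,0,0,0.0,-0.03,0.01,0.4],[0.006,0,0,0.0,-0.1,0.03,0.4],[0.01,0,0,0.0,-0.19,0.06,0.4],[0.015,0,0,0.0,-0.29,0.1,0.4],[0.02,0,0,0.01,-0.39,0.14,0.4],[0.025,0,0,0.03,-0.49,0.17,0.4],[0.03,0,0,0.07,-0.58,0.2,0.4],[0.034,0,0,0.12,-0.66,0.23,0.4],[0.038,0,0,0.17,-0.71,0.25,0.4],[0.038,0,0,0.2,-0.736,0.255,0.4],[0.038,0,0,0.2,-0.736,0.255,0.4]]'; python3 - <<'E'
from mv import *
for n in('top','side'): cv2.imwrite(f'pics/{n}5.png',cv2.cvtColor(camera(n),cv2.COLOR_RGB2BGR))
ov('top','pics/top5.png',[],290,150,390,240,6,'pics/o_t7.png'); ov('side','pics/side5.png',[],215,180,320,330,5,'pics/o_s7.png')
print(rel((*T,83),down(-6.8))[:2])
E
```

```text
clock: 9.5
eef_pos: [576.4, -280.7, 238.9]
eef_rot: [2.399, 1.568, 2.281]
wrist_force: [0.2, -0.1, -3.1]
finger_gap: 43.3
(array([ 0.0004,  0.0001, -0.0003]), array([ 5.245e-01, -1.800e-03, -1.000e-04]))
```

View pics/o_t7.png

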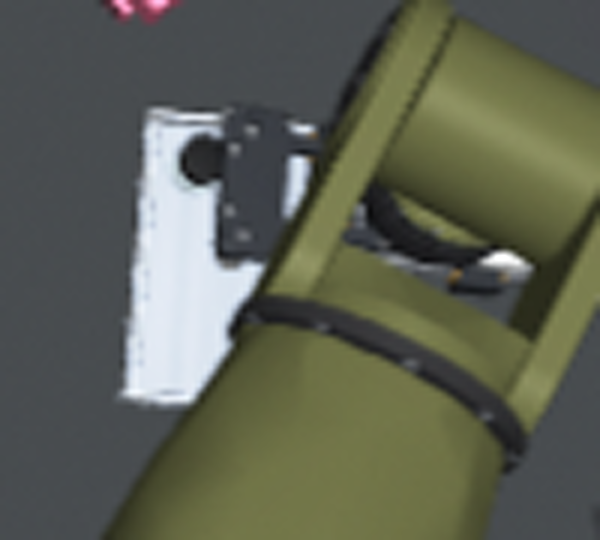

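View pics/o_s7.png

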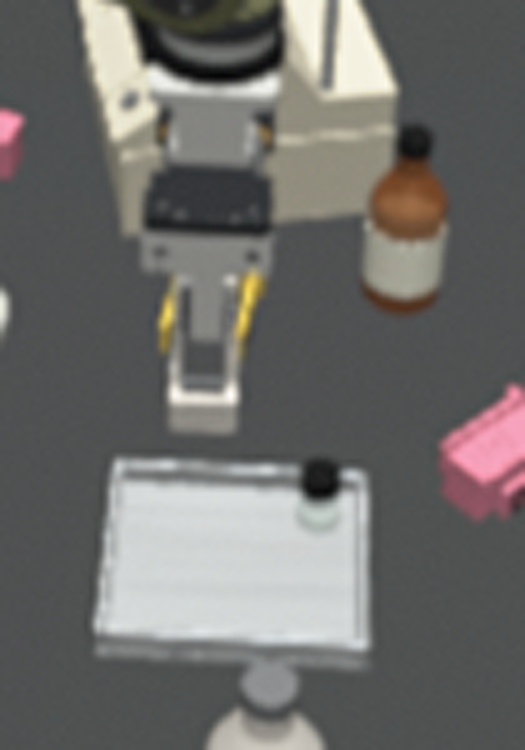

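```bash
python3 - <<'E'
from h import *
p,d=ray('side',255.3,265.9); P=p+d*((-310-p[1])/d[1]); print(P)
E
python3 -m handwheel '[[0,0,0,0.06,-0.001,0,0.4],[0,0,0,0.14,-0.002,0,0.4],[0,0,0,0.22,-0.002,0,0.4],[0,0,0,0.3,-0.002,0,0.4],[0,0,0,0.37,-0.002,0,0.4],[0,0,0,0.43,-0.002,0,0.4],[0,0,0,0.47,-0.002,0,0.4],[0,0,0,0.49,-0.002,0,0.4],[0,0,0,0.49,-0.002,0,0.4]]'; python3 - <<'E'
from mv import *
for n in('side',): cv2.imwrite(f'pics/{n}6.png',cv2.cvtColor(camera(n),cv2.COLOR_RGB2BGR))
ov('side','pics/side6.png',[],215,200,305,330,6,'pics/o_s8.png')
print(telemetry.read_state()['wrist_force'])
E
```

```text
[ 574.74396897 -310.          164.15005216]
clock: 10.72
eef_pos: [576.8, -280.6, 93.3]
eef_rot: [1.291, 1.57, 1.174]
wrist_force: [-0.9, -1.1, -2.1]
finger_gap: 43.5
[ 0.24686215  0.57677639 -1.93292036]
```

View pics/o_s8.png

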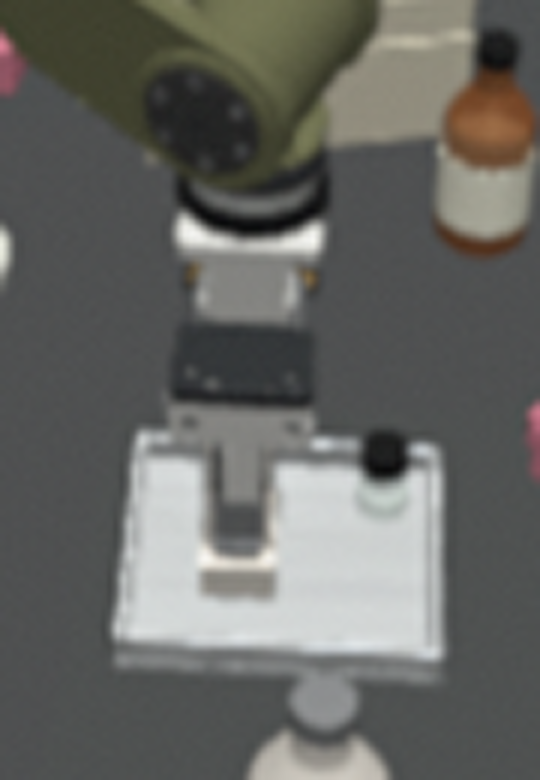

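```bash
python3 -m handwheel '[[0,0,0,0.01,0,0,0.4],[0,0,0,0.02,0,0,0.4],[0,0,0,0.03,0,0,0.4],[0,0,0,0.033,0,0,0.4],[0,0,0,0.036,0,0,0.4],[0,0,0,0.036,0,0,0.4],[0,0,0,0.036,0,0,0.4]]'
```

```text
clock: 11.65
eef_pos: [577.0, -280.7, 83.1]
eef_rot: [0.544, 1.57, 0.427]
wrist_force: [-0.1, 0.0, -2.5]
finger_gap: 43.1
```

```bash
python3 -m handwheel '[[0,0,0,0.003,0,0,0.4],[0,0,0,0.005,0,0,0.4],[0,0,0,0.005,0,0,0.4]]'; python3 -m handwheel '[[0,0,0,0.002,0,0,0.4],[0,0,0,0.003,0,0,0.4],[0,0,0,0.003,0,0,0.4]]'
```

```text
clock: 12.02
eef_pos: [577.3, -280.8, 82.1]
eef_rot: [0.163, 1.569, 0.046]
wrist_force: [0.4, 0.3, 4.4]
finger_gap: 43.6
clock: 12.4
eef_pos: [577.6, -280.8, 82.0]
eef_rot: [0.003, 1.568, -0.114]
wrist_force: [0.1, 0.9, 7.7]
finger_gap: 43.0
```

The foot has touched down: wrist force went from -2.5 to +7.7 N. I'll open the jaws gradually.

```bash
python3 -m handwheel '[[0,0,0,0,0,0,0.48],[0,0,0,0,0,0,0.5],[0,0,0,0,0,0,0.53],[0,0,0,0,0,0,0.56],[0,0,0,0,0,0,0.6],[0,0,0,0,0,0,0.64],[0,0,0,0,0,0,0.7],[0,0,0,0,0,0,0.85],[0,0,0,0,0,0,1],[0,0,0,0,0,0,1],[0,0,0,0,0,0,1]]'; python3 - <<'E'
from mv import *
for n in('side','top'): cv2.imwrite(f'pics/{n}7.png',cv2.cvtColor(camera(n),cv2.COLOR_RGB2BGR))
ov('side','pics/side7.png',[],215,200,305,330,6,'pics/o_s9.png')
E
```

```text
clock: 13.78
eef_pos: [577.7, -280.8, 82.1]
eef_rot: [0.001, 1.568, -0.116]
wrist_force: [0.5, 0.4, -0.2]
finger_gap: 93.7
```

View pics/o_s9.png

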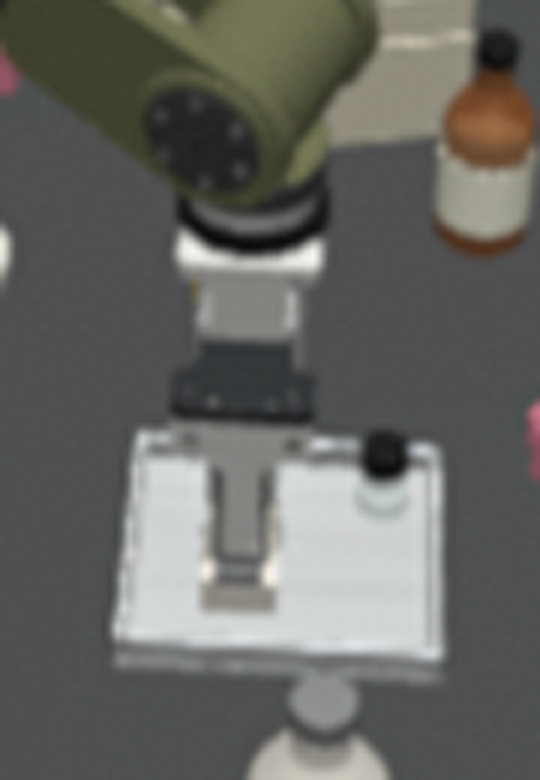

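```bash
python3 -m handwheel '[[0,0,0,-0.03,0,0,1],[0,0,0,-0.08,0,0,1],[0,0,0,-0.15,0,0,1],[0,0,0,-0.25,0,0,1],[0,0,0,-0.36,0,0,1],[0,0,0,-0.47,0,0,1],[0,0,0,-0.57,0,0,1],[0,0,0,-0.6,0.05,-0.1,1],[0,0,0,-0.6,0.15,-0.2,1],[0,0,0,-0.6,0.28,-0.35,1],[0,0,0,-0.6,0.4,-0.5,1],[0,0,0,-0.6,0.5,-0.6,1]]';  python3 -m handwheel '[[0,0,0,0,0.1,0,1],[0,0,0,0,0.2,0,1],[0,0,0,0,0.25,0,1],[0,0,0,0,0.25,0,1]]'; python3 - <<'E'
from mv import *
for n in('side','top'): cv2.imwrite(f'pics/{n}8.png',cv2.cvtColor(camera(n),cv2.COLOR_RGB2BGR))
c=np.array([*T,0])
P=[((0,0,255),c+[0,0,5]),((0,0,255),c+[0,0,125])]
ov('side','pics/side8.png',P,215,200,305,330,6,'pics/o_sA.png');ov('top','pics/top8.png',P,290,150,420,260,6,'pics/o_tA.png')
E
```

```text
clock: 15.38
eef_pos: [414.3, -109.5, 262.8]
eef_rot: [-0.086, 1.566, -0.203]
wrist_force: [0.7, -0.2, -0.1]
finger_gap: 94.0
clock: 15.88
eef_pos: [423.2, -34.7, 263.2]
eef_rot: [-0.096, 1.565, -0.212]
wrist_force: [0.4, 0.2, -0.6]
finger_gap: 94.0
```

View pics/o_sA.png

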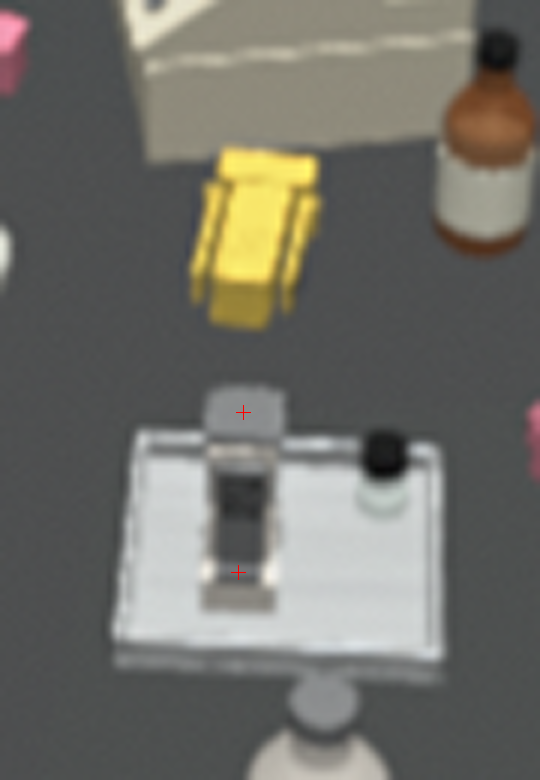

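View pics/o_tA.png

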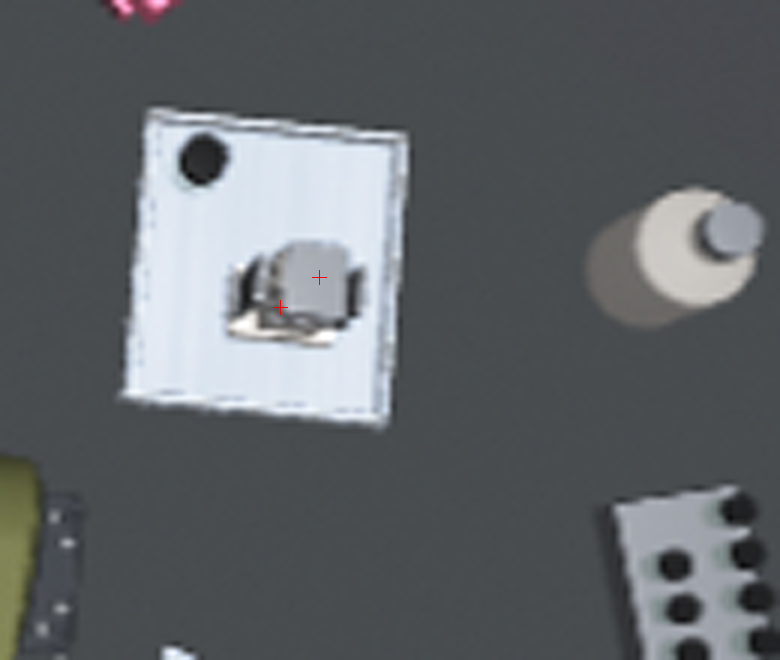

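View pics/top8.png

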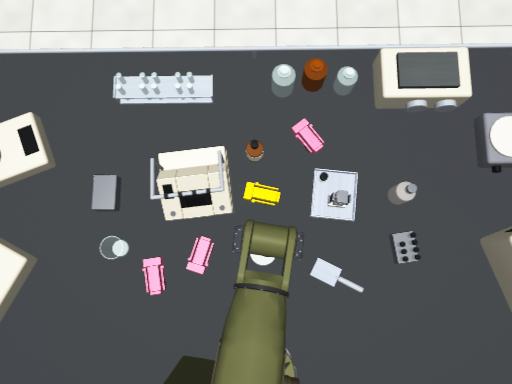

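The cartridge stands upright in the tray. Its head, at about (342,196) in the top view, matches the predicted upright position to within about a pixel. The bay is empty, the bystanders are where they were, and the arm is clear of everything.

```bash
python3 - <<'E'
from cell import telemetry, order
s=telemetry.read_state(); print(s['clock'],s['wrist_force'].round(1),abs(s['qd']).max().round(3))
print(order.sign_off())
E
```

```text
15.975 [-0.1 -0.6  0. ] 0.012
the job is handed in; nothing more can be done
None
```

The spent cartridge now stands upright on the drip tray's floor, released. I handed the job in at about 16 s of the 48 s allowed. The hand-in reports no verdict, so the checks below are my own.

**What I did:** I pinched both tabs of the white cartridge with 35 N while it was seated. I drew it about 180 mm along the leaning axis, turned it upright and carried it past the yellow look-alike. I lowered it until the wrist force showed contact, opened the jaws in stages and backed the arm away.

**Last checks:**
- **Standing:** in both views its head and foot sit within about a pixel (roughly 3 mm) of where an upright cartridge should be. That is about (-20, -12) mm from the tray's centre.
- **Surroundings:** the bay is empty, and the jar and the other visible bystanders look unmoved. The petri dish is mostly hidden under the arm in the last top view.
- **Robot:** it is at rest and clear of everything, with about 0 N at the wrist.

**Disagreements:**
- **Camera views:** the side view put the module several millimetres off from the top view. I trusted the top view and checked it against the fingers before grasping.
- **Tabs:** the closed gap read about 43 mm, not the 46 mm given for both tabs home. I had no direct reading of the tab joints.
- **Touchdown:** contact came with the tool about 1 mm higher than I calculated, probably a slight slip in the grip.

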